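# Push the colour crate up its tilted stand until it drops behind the cleat

### The arm

A 6-joint arm with a two-finger parallel gripper is mounted at the origin on the work surface; the furniture and walls round the work are solid. World frame = base frame: x ahead of the robot, y to its left, z up, the work surface at z = 0. Lengths are in m, angles in rad, forces in N, time in s.
With the tool pointing down it reaches from about 0.325 to 0.775 m from the base axis. Payload 5.5 kg.
Tool frame: the origin (TCP) lies at the very end of the fingers, on their centre line; the grasp point (between the pads) lies 19 mm behind it; x points along the fingers, y is the direction in which the jaws open and shut, and the axes are right-handed (so a half turn about x gives the same grasp; the last joint's range is limited). The gripper opens to 85 mm and grips with 20 to 120 N. Pads are 22 mm wide; open, the fingers measure 114 mm over their backs; the gripper's body (76 mm by 85 mm) begins 54 mm behind the grasp point. The pads swing forward as they close: fully open they stand 13 mm farther back than shut.
Start: joints at [-1.386, 0.091, 1.231, -0, 1.82, -0.057], TCP at [0.144, -0.583, 0.231] pointing down, gripper open.
Joint ranges: [-2.87, 2.87], [-0.86, 2.18], [0.17, 2.46], [-1.51, 4.65], [0.06, 2.69], [-2.65, 2.65]. Speed limits (rad/s): [2.57, 2.57, 3.01, 3.14, 3.14, 3.14].

### API

Orientations are given as a rotation vector (axis times angle).
In Python, from rig import manip, get_image gives the robot as it stands.
- The arm moves only by the tool step_arm, never from a script. Its argument "commands" is a list of rows, each a list of 7 numbers: the shift along the tool's x, y, z in m, then the turn, a rotation vector about the tool's x, y, z in rad, then the gripper's target within -1 to 1 (fully open at 1, half-way at 0, shut at -1). A call has 1 to 8 rows; each row is the pose to reach, as a shift and turn from the pose commanded when the call began, along the tool's axes at that moment; what a row does not reach only later rows make up. A row lasts 1/8 s, in which the tool goes at most 62.5 mm and 10.7 degrees, less where a joint would pass 70% of its speed; a pose out of reach is approached as far as the arm can. A call with a gripper value outside its range is refused whole. The fingers move at their own pace and stop on an object; the grip force is fixed at half the most. Time passes only in rows, so rows that repeat a pose let the fingers close. It gives the time, the measured TCP pose, the force and the opening at its end, in the units of the state.
- manip.get_state(): the state, without advancing time (a new reading comes with each control period).
- get_image(name): name is "scene" or "top" or "wrist"; returns a dict with "pixels" (400x640x3 uint8, red, green, blue), "range_z" (400x640 float32, m along the optical axis (not along the pixel's ray), 0 where there is no reading), "intrinsics" (3x3 intrinsics, pixels), "R" (3x3) and "t" (3): a world point X has camera coordinates R X + t. Camera axes: x right, y down, z forward; pixel columns grow to the right and rows downward; lengths in m; the calibration is good to about 2 mm. A picture is of the moment at which its call begins.
- manip.finish_job(): hands the job in, once; it reports no verdict.
The state is a dict: "time_s": time; "q": joint angles; "dq": joint speeds; "tau": joint torques, N m; "eef_pos": TCP position; "tool_rot": TCP orientation; "wrist_force": force on the tool from outside, world axes, zero at the start; "wrist_torque": the same for the moment, N m; "width": finger opening in m.
Only numpy, scipy, OpenCV 4.12 (cv2) and the standard library are available. Lean on these libraries where they do the work, as an engineer would, in place of code of your own. Each camera call takes 0.05 s, during which the arm holds its last target.

### The job

The small wooden colour crate stands on the table at the foot of its tilted stand. Push it, without lifting it, up the ramp between the side rails and over the dark cleat, on against the sprung bar at the top until its rear edge drops behind the cleat and it lies flat on the board, held by the spring; then let go. Push gently (less than 25 N): feel for the end of the bar's travel instead of ramming it, keep the jars in the crate standing, and leave the other things on the table alone.

Things in the scene. Friction and masses are not known exactly. Their poses are not given: they have to be found in the camera images.
- ramp_stand: The wooden stand, fixed on the table. Origin on the table at the ramp's foot, midway between the rails; x level, towards the high end; z up. Side rails 136 mm apart, 12 thick, rise 22 above the board (straps and brass thumbscrews on them to 41). At the foot two flared ears, 26 high, reach 70 mm out over the table, widening to 170.
- ramp_board: Its pale wooden ramp, 345 x 150 mm, tilted 11 degrees. Origin at the foot, x up the slope, y across, z off its face. A dark cleat lies across it: 9 mm high, rising over 18, flat for 10, upright back. The cleat and the sprung bar sit on one frame clamped by hand: the cleat's back is fixed anywhere 135 to 175 mm up the slope, not reported; feel or see it.
- spring_bar (a joint): Sprung felt-faced bar across the ramp's top (6 to 36 mm above the board), facing down the slope; its face at rest is 117 mm above the cleat's back. Value: how far it is pushed up the slope, m; 0 at rest, 0.008 hard stop; 2 N to start it, 6 N at the stop. A seated crate holds it at about 0.003; to clear the cleat it must go beyond that.
- crate: Open wooden crate, loose, 120 long (x) x 130 wide x 46 mm high, about 0.8 kg with contents. Origin under its centre; x to its front, up the ramp. Starts flat on the table, front edge 45 to 80 mm short of the foot, up to 8 mm and 0.08 rad off line; ears and rails guide it. Sliding it up takes up to about 10 N before the bar.
- crate_front (a point): Middle of the crate's lower front edge. The solid front wall above it is 8 mm thick.
- crate_rear (a point): Middle of the lower rear edge, the one that drops behind the cleat. Push on the solid rear wall above it, 10 to 25 mm up, tips leading; two contacts side by side keep the crate square. Fingertips pressed on the wall can by friction hold the edge up after it has passed the cleat: draw them down a little or back off smartly, and it drops.
- pigment_jar: Small corked glass jar, 46 mm across x 71 high, standing loose in the front half of the crate. Origin at the centre of its underside, z up.
- small_jar: A second such jar beside the first.
- paint_tube: Half-used paint tube, 29 x 101 x 19 mm, lying loose across the rear half of the crate.
- rinsing_jar: Glass jar with a dark lid, 70 mm across x 86 high, on the table beyond the high end of the stand; a bystander.
- primer_tin: Round tin with a press lid, 78 mm across x 74 high, likewise beyond the high end; a bystander.

How it is judged:
By the outcome, as a careful person would: the job done as asked, in the order asked, and still so for the second after the job is handed in, with the robot touching nothing.
It also fails if it takes over 42 s, if anything falls off the work surface, if the arm or the gripper's body presses on something with over 40 N, if the wrist force passes 120 N, or if a joint passes its speed limit or range.

## Working session

There is one attempt and no reset: what is moved stays moved. The work goes in short steps, Python scripts to look and compute and a tool call to move; the robot and the scene stay as the last step left them, time stands still between calls to the robot, and variables do not carry over. Pictures are saved under pics/ and viewed, and the job is handed in when it is done.

Besides the shell and the picture viewer there is one more tool, called after "Emit:" by a JSON object that holds its "op" and its "data", one argument or row to a line. step_arm: Moves the arm, as the interface text tells. Its arguments: {"type":"object","properties":{"commands":{"type":"array","items":{"type":"array","items":{"type":"number"}}}},"required":["commands"]}

```bash
ls; mkdir -p pics
python3 - <<'E'
from rig import manip, get_image
import cv2,numpy as np
s=manip.get_state(); print({k:np.round(v,4) for k,v in s.items()})
for n in ("scene","top"):
    d=get_image(n); cv2.imwrite(f"pics/{n}0.png",d["pixels"][:,:,::-1]); np.savez(f"{n}0.npz",**d)
    print(n,d["intrinsics"],d["R"],d["t"])
E
```

```text
pics
{'time_s': np.float64(0.0), 'q': array([-1.3857,  0.0919,  1.2319, -0.    ,  1.8198, -0.0567]), 'dq': array([-0.0006, -0.0007,  0.001 , -0.0014,  0.0003, -0.0002]), 'tau': array([-8.00000e-04, -4.58727e+01, -4.18028e+01, -1.00000e-04,
        1.16000e-02,  0.00000e+00]), 'eef_pos': array([ 0.1436, -0.5823,  0.2301]), 'tool_rot': array([ 2.0937,  0.2564, -2.094 ]), 'wrist_force': array([-1.0176,  0.2973,  0.6038]), 'wrist_torque': array([-0.0016,  0.0088,  0.0508]), 'width': np.float64(0.0856)}
scene [[500.90189286   0.         310.93100801]
 [  0.         500.90189286 187.24714933]
 [  0.           0.           1.        ]] [[-0.67666214 -0.73601241 -0.02034888]
 [-0.43067028  0.41805576 -0.79984529]
 [ 0.59720303 -0.53246137 -0.59986118]] [0.29763475 0.25281827 1.33306883]
top [[377.7526588    0.         321.10111518]
 [  0.         377.7526588  195.33780394]
 [  0.           0.           1.        ]] [[ 0.02256238 -0.99951779 -0.02133391]
 [-0.99452022 -0.02026046 -0.10256243]
 [ 0.10208073  0.02353106 -0.99449777]] [-0.01027037  0.44677419  0.91905618]
```

View pics/scene0.png

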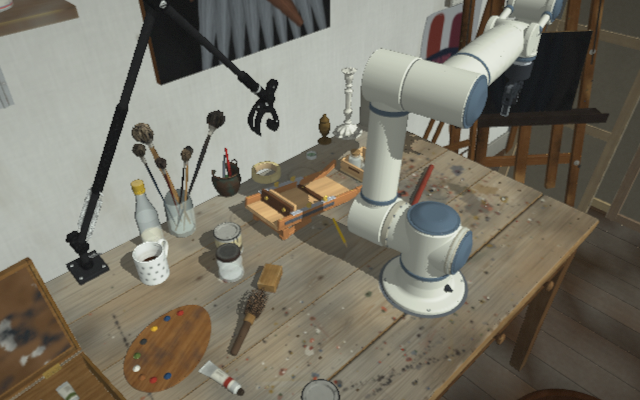

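View pics/top0.png

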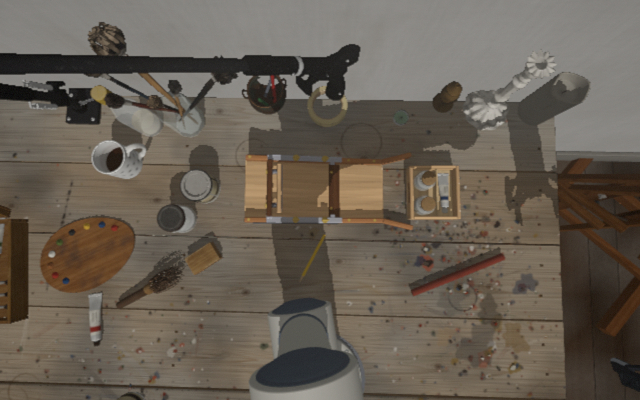

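The top view shows the crate at about (433,192) with its front to the left. The ears run from x=383 to 410, the ramp foot is near 383, the dark cleat is at about 335, and the bar is near 275. The tin and jar are at (197,186) and (175,218). Next I'll zoom in and measure.

```bash
cat > h.py <<'E'
import numpy as np
def world(d,u,v,z=None):
    K,R,t=d["intrinsics"],d["R"],d["t"]
    ray=np.array([(u-K[0,2])/K[0,0],(v-K[1,2])/K[1,1],1.])
    if z is None: c=ray*d["range_z"][int(round(v)),int(round(u))]; return R.T@(c-t)
    C=-R.T@t; w=R.T@ray; return C+w*(z-C[2])/w[2]
def cloud(d):
    K,R,t=d["intrinsics"],d["R"],d["t"]; Z=d["range_z"]
    v,u=np.mgrid[:Z.shape[0],:Z.shape[1]]
    c=np.stack([(u-K[0,2])/K[0,0]*Z,(v-K[1,2])/K[1,1]*Z,Z],-1)
    return (c-t)@R
E
python3 - <<'E'
import numpy as np,cv2
from h import *
d=dict(np.load("top0.npz"))
im=d["pixels"][140:245,235:475,::-1]
cv2.imwrite("pics/topz.png",cv2.resize(im,None,fx=3.3,fy=3.3,interpolation=cv2.INTER_CUBIC))
P=cloud(d)
for v in (170,190,208): print(v,[tuple(np.round(P[v,u]*1000).astype(int)) for u in range(240,470,5)])
h=P[140:245,235:475,2]
cv2.imwrite("pics/toph.png",cv2.resize(np.clip(h*2000,0,255).astype(np.uint8),None,fx=3.3,fy=3.3,interpolation=cv2.INTER_NEAREST))
E
```

```text
170 [(np.int64(511), np.int64(212), np.int64(-4)), (np.int64(511), np.int64(198), np.int64(1)), (np.int64(501), np.int64(171), np.int64(63)), (np.int64(502), np.int64(160), np.int64(59)), (np.int64(502), np.int64(148), np.int64(60)), (np.int64(503), np.int64(137), np.int64(54)), (np.int64(496), np.int64(118), np.int64(95)), (np.int64(499), np.int64(108), np.int64(81)), (np.int64(499), np.int64(96), np.int64(84)), (np.int64(505), np.int64(89), np.int64(47)), (np.int64(506), np.int64(77), np.int64(44)), (np.int64(506), np.int64(64), np.int64(43)), (np.int64(507), np.int64(52), np.int64(40)), (np.int64(351), np.int64(-23), np.int64(960)), (np.int64(508), np.int64(28), np.int64(37)), (np.int64(508), np.int64(16), np.int64(35)), (np.int64(510), np.int64(3), np.int64(30)), (np.int64(510), np.int64(-9), np.int64(28)), (np.int64(510), np.int64(-22), np.int64(33)), (np.int64(510), np.int64(-34), np.int64(32)), (np.int64(512), np.int64(-47), np.int64(22)), (np.int64(513), np.int64(-59), np.int64(17)), (np.int64(514), np.int64(-72), np.int64(12)), (np.int64(514), np.int64(-85), np.int64(14)), (
[... 4577 characters left out ...]
(np.int64(421), np.int64(-189), np.int64(-5)), (np.int64(421), np.int64(-201), np.int64(-1)), (np.int64(421), np.int64(-213), np.int64(0)), (np.int64(419), np.int64(-218), np.int64(40)), (np.int64(419), np.int64(-231), np.int64(35)), (np.int64(418), np.int64(-237), np.int64(59)), (np.int64(417), np.int64(-244), np.int64(77)), (np.int64(417), np.int64(-257), np.int64(74)), (np.int64(422), np.int64(-286), np.int64(12)), (np.int64(423), np.int64(-300), np.int64(6)), (np.int64(422), np.int64(-308), np.int64(20)), (np.int64(423), np.int64(-324), np.int64(9)), (np.int64(422), np.int64(-329), np.int64(29)), (np.int64(421), np.int64(-337), np.int64(43)), (np.int64(424), np.int64(-364), np.int64(1))]
```

View pics/topz.png

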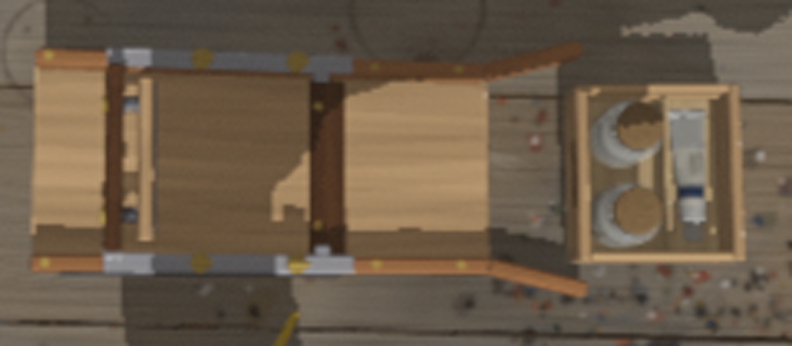

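View pics/toph.png

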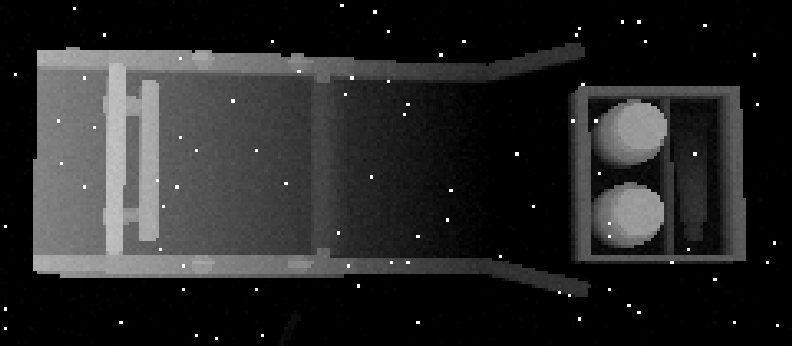

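Run:
```python
import numpy as np
from h import *
d=dict(np.load("top0.npz"))
def z(x,y,h): return np.round(world(d,235+(x+.5)/3.3-.5,140+(y+.5)/3.3-.5,h)*1000,1)
for n,x,y,h in [("footL",488,80,.0),("footR",490,232,.0),("cleatbackL",311,82,.035),("cleatbackR",313,245,.035),("cleatfrontL",344,85,.025),("cleatfrontR",344,245,.025),
 ("crFL",573,87,.046),("crRL",740,86,.046),("crFR",576,262,.046),("crRR",745,261,.046),("barL",158,80,.085),("barR",158,240,.085),
 ("railLtop",37,52,.088),("railLfoot",485,64,.022),("railRtop",33,272,.088),("railRfoot",488,272,.022),
 ("railL_in_foot",488,80,.022),("railR_in_foot",490,262,.022),("railLin300",320,74,.05),("railRin",300,256,.05),("earL",580,45,.026),("earR",587,293,.026)]:
  print(n,z(x,y,h))
```

```text
footL [ 533.6 -156.     0. ]
footR [ 415.2 -158.3    0. ]
cleatbackL [522.9 -18.6  35. ]
cleatbackR [400.4 -22.6  35. ]
cleatfrontL [523.  -43.6  25. ]
cleatfrontR [401.5 -45.8  25. ]
crFL [ 520.7 -212.3   46. ]
crRL [ 523.8 -334.8   46. ]
crFR [ 391.5 -214.3   46. ]
crRR [ 394.9 -336.5   46. ]
barL [513.   90.3  85. ]
barR [398.9  86.5  85. ]
railLtop [531.1 177.2  88. ]
railLfoot [ 541.7 -150.6   22. ]
railRtop [374.4 173.2  88. ]
railRfoot [ 383.7 -153.8   22. ]
railL_in_foot [ 529.4 -153.    22. ]
railR_in_foot [ 391.2 -155.3   22. ]
railLin300 [526.3 -25.2  50. ]
railRin [391.4 -13.2  50. ]
earL [ 556.8 -221.7   26. ]
earR [ 369.6 -226.6   26. ]
```

```bash
cat >> h.py <<'E'
from scipy.spatial.transform import Rotation as Ro
A=np.array([-0.030,1,0]);A/=np.linalg.norm(A)
def Rd(t,sgn):
    t=np.radians(t); x=A*np.sin(t)-np.array([0,0,1])*np.cos(t); y=sgn*np.array([A[1],-A[0],0]); return np.column_stack([x,y,np.cross(x,y)])
def delta(p,R,p0,R0):
    return np.round(R0.T@(np.array(p)-p0),4), np.round(Ro.from_matrix(R0.T@R).as_rotvec(),4)
E
python3 - <<'E'
from rig import manip
from h import *
s=manip.get_state(); R0=Ro.from_rotvec(s["tool_rot"]).as_matrix(); print(R0.round(3))
for sg in (1,-1): print(delta([.468,-.42,.15],Rd(25,sg),s["eef_pos"],R0))
E
```

```text
[[-0.     0.239 -0.971]
 [ 0.002 -0.971 -0.239]
 [-1.    -0.002 -0.   ]]
(array([ 0.0804, -0.0798, -0.3538]), array([-1.3362,  0.3653, -0.2948]))
(array([ 0.0804, -0.0798, -0.3538]), array([ 1.7511, -0.3121, -0.3867]))
```

Emit:
{"op": "step_arm", "data": {
  "commands": [
    [0.01,-0.01,-0.045,-0.167,0.046,-0.037,0.4],
    [0.02,-0.02,-0.09,-0.334,0.091,-0.074,0.4],
    [0.03,-0.03,-0.135,-0.5,0.137,-0.11,0.4],
    [0.04,-0.04,-0.18,-0.668,0.183,-0.147,0.4],
    [0.05,-0.05,-0.225,-0.835,0.228,-0.184,0.4],
    [0.06,-0.06,-0.27,-1.0,0.274,-0.221,0.4],
    [0.07,-0.07,-0.315,-1.169,0.32,-0.258,0.4],
    [0.0804,-0.0798,-0.3538,-1.336,0.365,-0.295,0.4]
  ]
}}

```text
time_s: 1.1
eef_pos: [0.4692, -0.4195, 0.1499]
tool_rot: [1.491, 1.544, -0.949]
wrist_force: [0.2, -0.1, -0.0]
width: 0.06
```

Run:
```python
from rig import manip,get_image
import cv2
from h import *
s=manip.get_state(); R0=Ro.from_rotvec(s["tool_rot"]).as_matrix(); print(R0.round(3),s["eef_pos"],s["q"],s["width"],s["wrist_force"])
print(delta([.467,-.39,.008],Rd(25,1),s["eef_pos"],R0))
for n in ("wrist","top"):
    d=get_image(n); cv2.imwrite(f"pics/{n}1.png",d["pixels"][:,:,::-1]); np.savez(n+"1.npz",**d)
```

```text
[[-0.014  0.999  0.032]
 [ 0.423  0.035 -0.906]
 [-0.906  0.001 -0.423]] [ 0.46922773 -0.41948023  0.14993265] [-0.91750571  0.47251471  0.97997874  0.2783288   2.03629827 -0.87120671] 0.060000910145877606 [ 0.24263024 -0.12438974 -0.01720534]
(array([ 0.1411, -0.0013,  0.0333]), array([ 0.0051, -0.0003,  0.0016]))
```

View pics/wrist1.png

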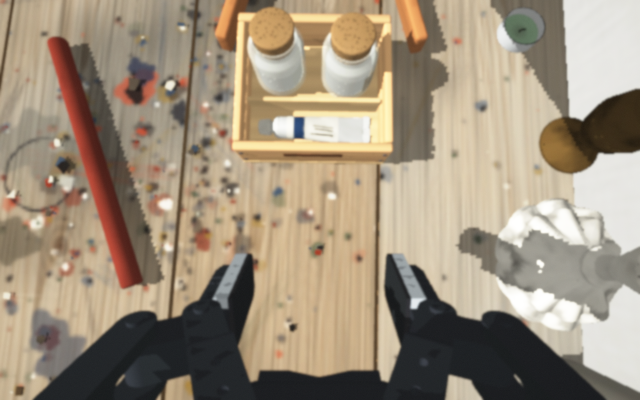

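View pics/top1.png

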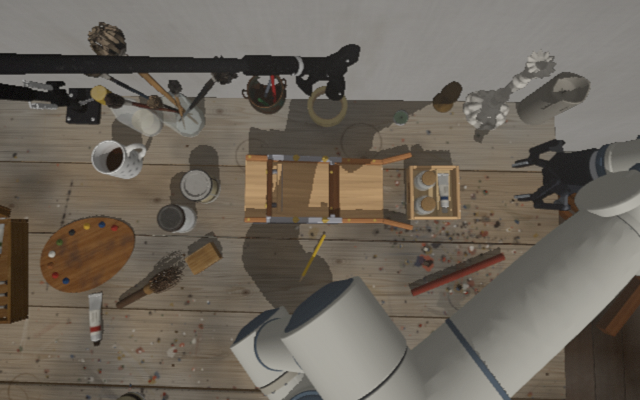

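The wrist view shows the crate's rear wall at row 155 spanning columns 233–393. The open fingertips are at (243,255) and (397,255), roughly centred on it, and the path is clear. Next, lower behind the crate.

Emit:
{"op": "step_arm", "data": {
  "commands": [
    [0.045,0,0.01,0.005,0,0.001,0.4],
    [0.09,-0.001,0.02,0.005,0,0.001,0.4],
    [0.125,-0.001,0.03,0.005,0,0.001,0.4],
    [0.141,-0.001,0.033,0.005,0,0.001,0.4],
    [0.141,-0.001,0.033,0.005,0,0.001,0.4]
  ]
}}

```text
time_s: 1.82
eef_pos: [0.4655, -0.3907, 0.0085]
tool_rot: [1.5, 1.539, -0.959]
wrist_force: [-0.5, 0.3, -0.1]
width: 0.0597
```

Run:
```python
from rig import manip,get_image
import cv2
from h import *
s=manip.get_state(); R0=Ro.from_rotvec(s["tool_rot"]).as_matrix(); print(s["eef_pos"],s["width"],s["wrist_force"])
print(delta([.464,-.29,.008],Rd(25,1),s["eef_pos"],R0))
d=get_image("wrist"); cv2.imwrite(f"pics/wrist2.png",d["pixels"][:,:,::-1]); np.savez("wrist2.npz",**d)
P=cloud(d)
for v in range(245,285,5):print(v,[tuple((P[v,u]*1000).round().astype(int).tolist()) for u in (225,235,243,397,405)])
```

```text
[ 0.46551976 -0.39066411  0.00849745] 0.059734030342757635 [-0.54173149  0.29509763 -0.0813178 ]
(array([ 0.043 ,  0.0009, -0.091 ]), array([-0.0064,  0.0004,  0.    ]))
245 [(419, -381, 0), (423, -381, -1), (428, -381, -1), (504, -379, 1), (509, -379, -1)]
250 [(419, -384, -2), (424, -384, -2), (428, -384, -2), (505, -382, -1), (509, -382, 0)]
255 [(419, -386, -1), (430, -385, 23), (433, -385, 22), (499, -384, 24), (509, -384, -3)]
260 [(419, -389, -1), (431, -387, 27), (434, -387, 27), (499, -385, 27), (502, -385, 27)]
265 [(426, -389, 23), (432, -389, 30), (435, -389, 31), (497, -387, 33), (501, -387, 31)]
270 [(427, -391, 26), (433, -390, 35), (436, -390, 35), (497, -389, 34), (500, -389, 34)]
275 [(430, -392, 38), (434, -392, 39), (436, -392, 35), (496, -391, 38), (499, -391, 38)]
280 [(431, -394, 41), (435, -394, 41), (436, -394, 34), (496, -392, 38), (498, -392, 42)]
```

View pics/wrist2.png

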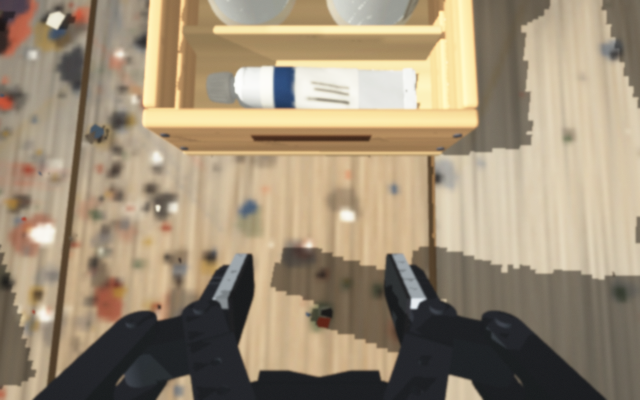

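The wrist view shows the rear wall at row 130 with both tips square and clear of it. The contact edge measures about z=22 mm. I'll lower 4.5 mm and go to first contact.

Emit:
{"op": "step_arm", "data": {
  "commands": [
    [0.0126,0.0,-0.0162,-0.006,0,0,0.4],
    [0.0193,0,-0.0307,-0.006,0,0,0.4],
    [0.0218,0,-0.0362,-0.006,0,0,0.4],
    [0.0235,0,-0.0398,-0.006,0,0,0.4],
    [0.0252,0,-0.0434,-0.006,0,0,0.4],
    [0.0273,0,-0.0479,-0.006,0,0,0.4],
    [0.0295,0,-0.0525,-0.006,0,0,0.4],
    [0.0316,0,-0.057,-0.006,0,0,0.4]
  ]
}}

```text
time_s: 2.88
eef_pos: [0.4649, -0.3279, 0.0052]
tool_rot: [1.494, 1.535, -0.955]
wrist_force: [0.5, -6.2, 2.0]
width: 0.0597
```

```bash
cat > look.py <<'E'
import sys
from rig import manip,get_image
import cv2
from h import *
k=sys.argv[1]; s=manip.get_state(); R0=Ro.from_rotvec(s["tool_rot"]).as_matrix()
print(s["time_s"],s["eef_pos"].round(4),"F",s["wrist_force"].round(1),"fwd",round(float(-s["wrist_force"]@A),1)); print("axes",R0[:,1].round(3))
d=get_image("wrist"); t=get_image("top"); np.savez(f"top{k}.npz",**t)
a=cv2.resize(t["pixels"][140:245,235:475,::-1],(720,315),interpolation=cv2.INTER_CUBIC)
b=cv2.resize(d["pixels"][:,:,::-1],(720,450))[:280]
cv2.imwrite(f"pics/l{k}.png",np.vstack([a,b]))
E
python3 look.py 3
```

```text
2.875 [ 0.4649 -0.3279  0.0052] F [ 0.5 -6.2  2. ] fwd 6.2
axes [1.    0.029 0.003]
```

View pics/l3.png

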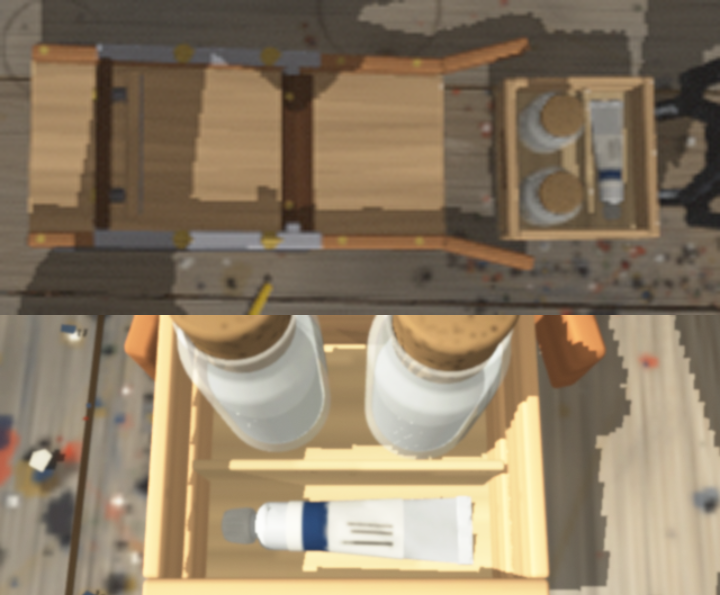

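Contact is made at about 6 N and the crate is square between the ears (top: crate spans columns 497–657). The jars are standing. I'll keep pushing level.

Emit:
{"op": "step_arm", "data": {
  "commands": [
    [0.0025,0,-0.0054,0,0,0,0.4],
    [0.0051,0,-0.0109,0,0,0,0.4],
    [0.0076,0,-0.0163,0,0,0,0.4],
    [0.0101,0,-0.0218,0,0,0,0.4],
    [0.0127,0,-0.0272,0,0,0,0.4],
    [0.0152,0,-0.0326,0,0,0,0.4],
    [0.0178,0,-0.0381,0,0,0,0.4],
    [0.0203,0,-0.0435,0,0,0,0.4]
  ]
}}

```text
time_s: 3.98
eef_pos: [0.4653, -0.2812, 0.0052]
tool_rot: [1.494, 1.528, -0.955]
wrist_force: [8.4, -16.4, -2.1]
width: 0.0599
```

```bash
python3 look.py 4
```

```text
3.975 [ 0.4653 -0.2812  0.0052] F [  8.4 -16.4  -2.1] fwd 16.7
axes [1.    0.027 0.007]
```

View pics/l4.png

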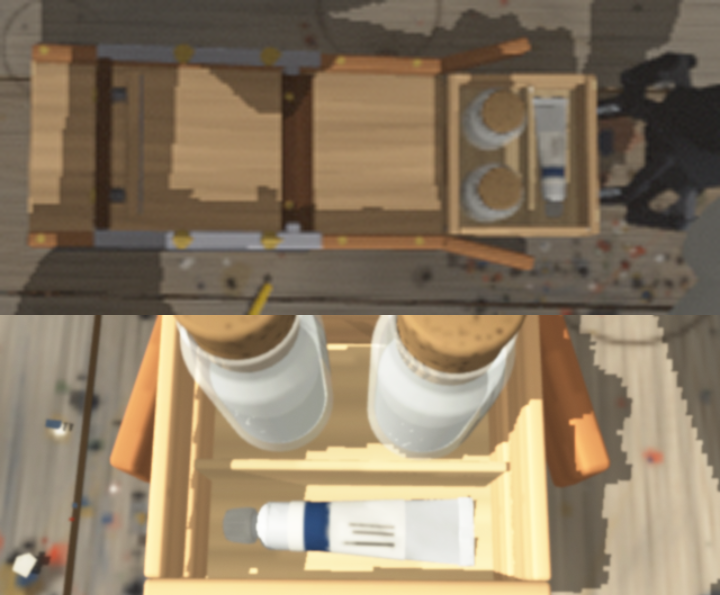

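The crate front is at the foot. The right ear is guiding it toward +x, which puts 8 N sideways on the tips, so I'll ease the tips 4 mm that way and go slower.

Emit:
{"op": "step_arm", "data": {
  "commands": [
    [0,0.003,0,0,0,0,0.4],
    [0.001,0.004,-0.0022,0,0,0,0.4],
    [0.0025,0.004,-0.0054,0,0,0,0.4],
    [0.0042,0.004,-0.009,0,0,0,0.4]
  ]
}}

```text
time_s: 4.58
eef_pos: [0.4671, -0.2694, 0.0049]
tool_rot: [1.494, 1.536, -0.954]
wrist_force: [0.4, -7.0, 2.5]
width: 0.0594
```

```bash
python3 look.py 5
```

```text
4.575 [ 0.4671 -0.2694  0.0049] F [ 0.4 -7.   2.5] fwd 7.1
axes [1.    0.029 0.002]
```

View pics/l5.png

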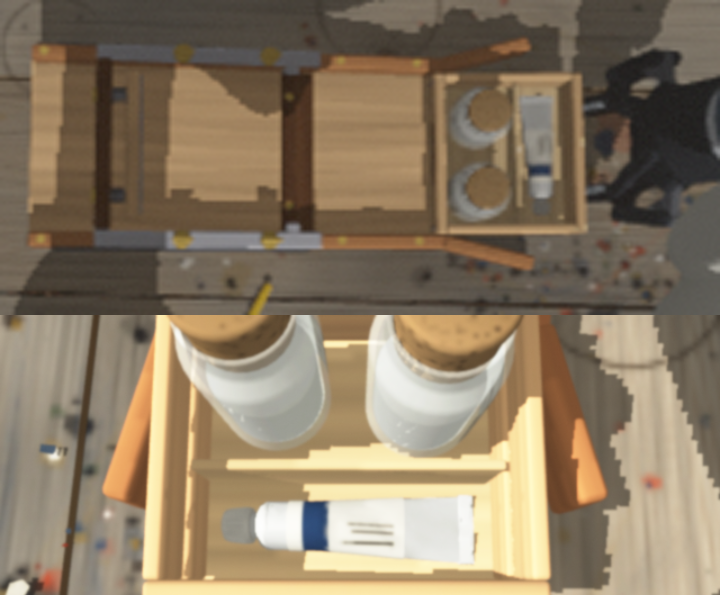

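The crate is between the rails, side force is gone, and the push is 7 N. Continue.

Emit:
{"op": "step_arm", "data": {
  "commands": [
    [0.0021,0,-0.0045,0,0,0,0.4],
    [0.0042,0,-0.0091,0,0,0,0.4],
    [0.0063,0,-0.0136,0,0,0,0.4],
    [0.0085,0,-0.0181,0,0,0,0.4],
    [0.0106,0,-0.0227,0,0,0,0.4],
    [0.0127,0,-0.0272,0,0,0,0.4],
    [0.0148,0,-0.0317,0,0,0,0.4],
    [0.0169,0,-0.0363,0,0,0,0.4]
  ]
}}

```text
time_s: 5.68
eef_pos: [0.466, -0.2292, 0.0047]
tool_rot: [1.494, 1.536, -0.954]
wrist_force: [1.3, -5.8, 2.4]
width: 0.0598
```

```bash
python3 look.py 6
```

```text
5.675 [ 0.466  -0.2292  0.0047] F [ 1.3 -5.8  2.4] fwd 5.8
axes [1.    0.029 0.002]
```

View pics/l6.png

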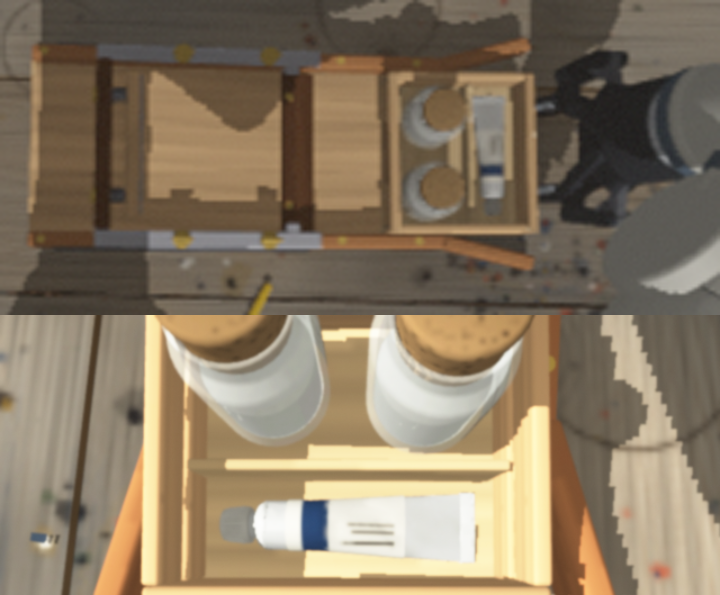

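Push is still 6 N, with the jars upright and the crate tracking. Continue.

Emit:
{"op": "step_arm", "data": {
  "commands": [
    [0.0021,0,-0.0045,0,0,0,0.4],
    [0.0042,0,-0.0091,0,0,0,0.4],
    [0.0063,0,-0.0136,0,0,0,0.4],
    [0.0085,0,-0.0181,0,0,0,0.4],
    [0.0106,0,-0.0227,0,0,0,0.4],
    [0.0127,0,-0.0272,0,0,0,0.4],
    [0.0148,0,-0.0317,0,0,0,0.4],
    [0.0169,0,-0.0363,0,0,0,0.4]
  ]
}}

```text
time_s: 6.78
eef_pos: [0.4649, -0.1891, 0.0045]
tool_rot: [1.494, 1.536, -0.954]
wrist_force: [0.5, -7.7, 1.3]
width: 0.0598
```

```bash
python3 look.py 7
```

```text
6.775 [ 0.4649 -0.1891  0.0045] F [ 0.5 -7.7  1.3] fwd 7.7
axes [1.    0.029 0.002]
```

View pics/l7.png

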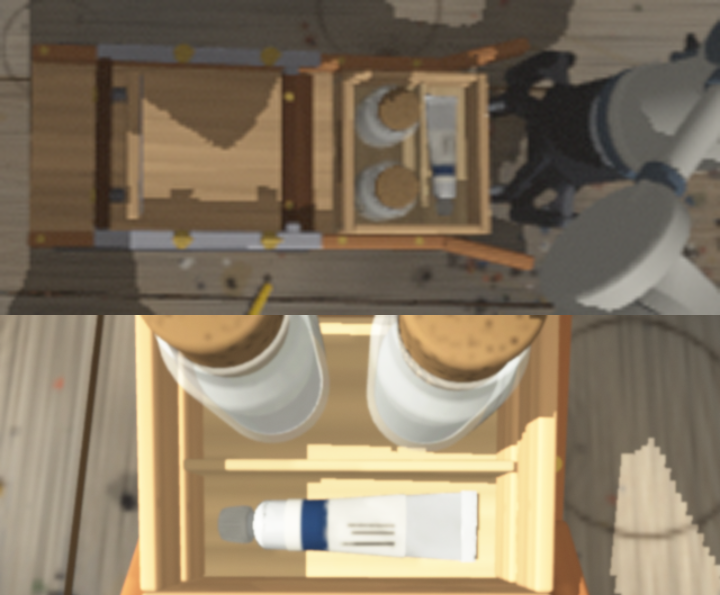

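The front is about 10 mm short of the cleat, and the rear is about 26 mm from the foot. I'll go level to the foot, then turn to travel along the slope.

Emit:
{"op": "step_arm", "data": {
  "commands": [
    [0.0021,0,-0.0045,0,0,0,0.4],
    [0.0042,0,-0.0091,0,0,0,0.4],
    [0.0063,0,-0.0136,0,0,0,0.4],
    [0.0082,0,-0.0177,0,0,0,0.4],
    [0.0099,0,-0.0213,0,0,0,0.4],
    [0.0109,0,-0.0252,0,0,0,0.4],
    [0.0118,0,-0.0291,0,0,0,0.4],
    [0.0128,0,-0.033,0,0,0,0.4]
  ]
}}

```text
time_s: 7.88
eef_pos: [0.4642, -0.1552, 0.0065]
tool_rot: [1.494, 1.533, -0.956]
wrist_force: [3.0, -7.3, -0.0]
width: 0.0597
```

```bash
python3 look.py 8
```

```text
7.875 [ 0.4642 -0.1552  0.0065] F [ 3.  -7.3 -0. ] fwd 7.3
axes [1.    0.028 0.003]
```

View pics/l8.png

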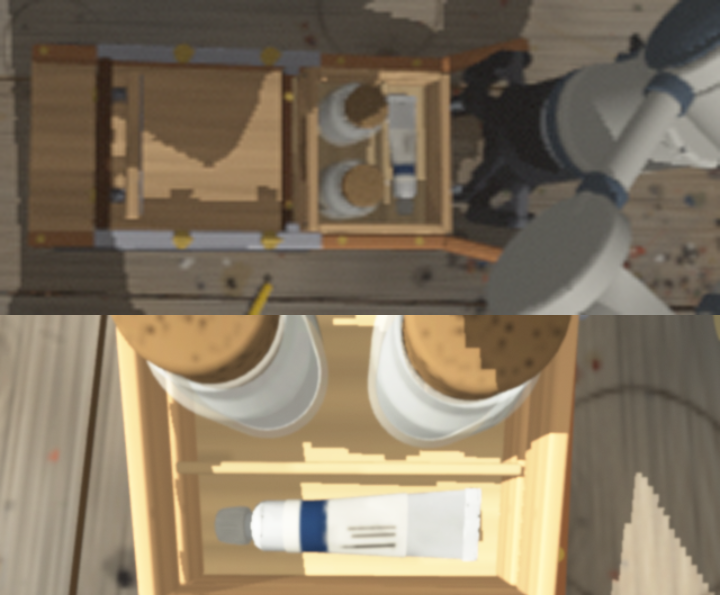

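The front is up on the cleat at a steady 7 N. Continue up the slope.

Emit:
{"op": "step_arm", "data": {
  "commands": [
    [0.0012,0,-0.0049,0,0,0,0.4],
    [0.0024,0,-0.0097,0,0,0,0.4],
    [0.0036,0,-0.0146,0,0,0,0.4],
    [0.0048,0,-0.0194,0,0,0,0.4],
    [0.006,0,-0.0243,0,0,0,0.4],
    [0.0073,0,-0.0291,0,0,0,0.4],
    [0.0085,0,-0.034,0,0,0,0.4],
    [0.0097,0,-0.0388,0,0,0,0.4]
  ]
}}

```text
time_s: 8.98
eef_pos: [0.4631, -0.1151, 0.0142]
tool_rot: [1.495, 1.534, -0.954]
wrist_force: [3.3, -8.9, -0.1]
width: 0.0597
```

```bash
python3 look.py 9
```

```text
8.975 [ 0.4631 -0.1151  0.0142] F [ 3.3 -8.9 -0.1] fwd 9.0
axes [1.    0.028 0.003]
```

View pics/l9.png

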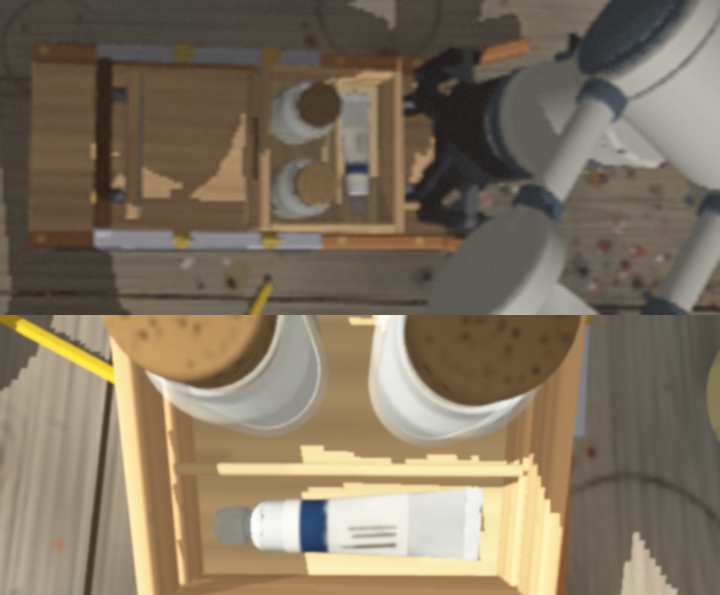

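Run:
```python
from h import *
d=dict(np.load("top9.npz"));P=cloud(d)
# gripper points: between y -0.19..-0.09, height>board
y=P[...,1];x=P[...,0];z=P[...,2]
bz=np.maximum(0,(y+.157)*.1944)
hb=z-bz
for y0 in np.arange(-.21,-.09,.015):
  m=(y>y0)&(y<y0+.015)&(hb>.03)&(hb<.25)&(x>.35)&(x<.56)
  xs=x[m];hs=hb[m]
  if len(xs)>8:
    print(round(y0,3),"x",np.percentile(xs,[2,98]).round(3),"lo",hs[xs<np.percentile(xs,6)].round(3)[:5],"hi",hs[xs>np.percentile(xs,94)].round(3)[:5])
```

```text
-0.21 x [0.494 0.513] lo [0.25  0.249] hi [0.246 0.247]
-0.195 x [0.427 0.5  ] lo [0.191 0.196 0.197 0.197 0.173] hi [0.238 0.238 0.208 0.209 0.207]
-0.18 x [0.403 0.521] lo [0.132 0.132 0.132 0.111 0.115] hi [0.107 0.106 0.109 0.108 0.108]
-0.165 x [0.399 0.526] lo [0.115 0.116 0.114 0.113 0.114] hi [0.115 0.113 0.109 0.115 0.112]
-0.15 x [0.4   0.527] lo [0.098 0.101 0.11  0.082 0.083] hi [0.112 0.114 0.114 0.104 0.107]
-0.135 x [0.405 0.524] lo [0.061 0.066 0.068 0.071 0.059] hi [0.079 0.071 0.077 0.083 0.062]
-0.12 x [0.396 0.519] lo [0.047 0.045 0.047 0.047 0.045] hi [0.05  0.05  0.048 0.045 0.047]
-0.105 x [0.394 0.523] lo [0.036 0.041 0.041] hi [0.051 0.048 0.046]
```

Gripper knuckles sit at least 45 mm above the board, clear of the rails. Continue at 4 mm per row, raising the contact by 2 mm.

Emit:
{"op": "step_arm", "data": {
  "commands": [
    [0.0007,0,-0.004,0,0,0,0.4],
    [0.0015,0,-0.0079,0,0,0,0.4],
    [0.0022,0,-0.0119,0,0,0,0.4],
    [0.0029,0,-0.0158,0,0,0,0.4],
    [0.0037,0,-0.0198,0,0,0,0.4],
    [0.0044,0,-0.0238,0,0,0,0.4],
    [0.0051,0,-0.0277,0,0,0,0.4],
    [0.0058,0,-0.0317,0,0,0,0.4]
  ]
}}

```text
time_s: 10.07
eef_pos: [0.4624, -0.0845, 0.0226]
tool_rot: [1.494, 1.533, -0.955]
wrist_force: [2.3, -11.5, 2.7]
width: 0.0598
```

```bash
python3 look.py 10
```

```text
10.075 [ 0.4624 -0.0845  0.0226] F [  2.3 -11.5   2.7] fwd 11.6
axes [1.    0.028 0.004]
```

View pics/l10.png

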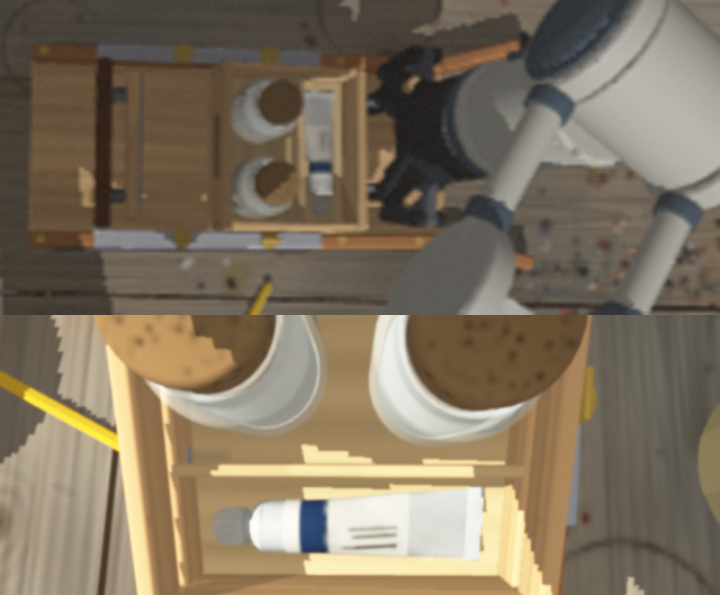

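Emit:
{"op": "step_arm", "data": {
  "commands": [
    [0.0006,0,-0.0035,0,0,0,0.4],
    [0.0012,0,-0.0069,0,0,0,0.4],
    [0.0018,0,-0.0104,0,0,0,0.4],
    [0.0024,0,-0.0138,0,0,0,0.4],
    [0.003,0,-0.0173,0,0,0,0.4],
    [0.0036,0,-0.0208,0,0,0,0.4],
    [0.0042,0,-0.0242,0,0,0,0.4],
    [0.0048,0,-0.0277,0,0,0,0.4]
  ]
}}

```text
time_s: 11.18
eef_pos: [0.4601, -0.0556, 0.0287]
tool_rot: [1.495, 1.539, -0.955]
wrist_force: [1.3, -4.5, -3.4]
width: 0.0602
```

```bash
python3 look.py 11
```

```text
11.175 [ 0.4601 -0.0556  0.0287] F [ 1.3 -4.5 -3.4] fwd 4.5
axes [1.    0.029 0.   ]
```

View pics/l11.png

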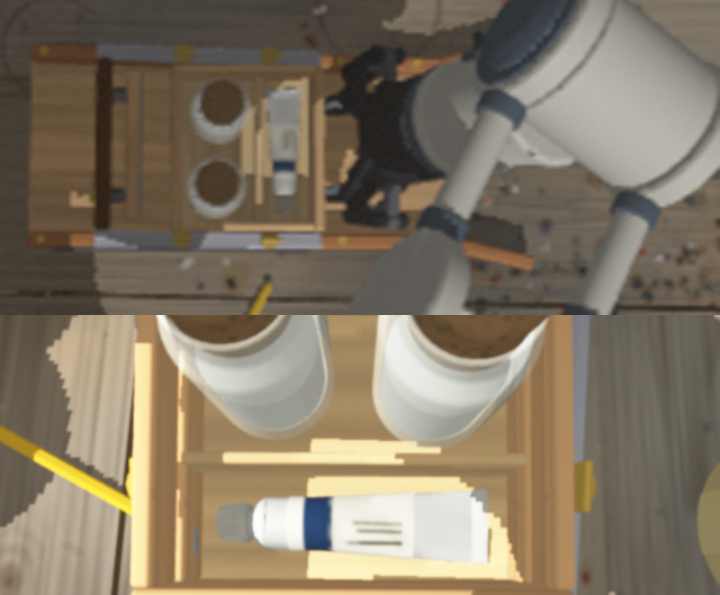

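The crate has tipped nose-down over the cleat as expected, with the jars standing. The rear edge is about 30 mm short of the cleat back. I'll slow down and raise the contact by 3 mm.

Emit:
{"op": "step_arm", "data": {
  "commands": [
    [0.0001,0,-0.002,0,0,0,0.4],
    [0.0002,0,-0.0041,0,0,0,0.4],
    [0.0003,0,-0.0061,0,0,0,0.4],
    [0.0004,0,-0.0081,0,0,0,0.4],
    [0.0005,0,-0.0101,0,0,0,0.4],
    [0.0006,0,-0.0122,0,0,0,0.4],
    [0.0008,0,-0.0142,0,0,0,0.4],
    [0.0009,0,-0.0162,0,0,0,0.4]
  ]
}}

```text
time_s: 12.28
eef_pos: [0.4598, -0.0398, 0.0354]
tool_rot: [1.495, 1.54, -0.953]
wrist_force: [0.2, -4.0, -3.2]
width: 0.0599
```

```bash
python3 look.py 12
```

```text
12.275 [ 0.4598 -0.0398  0.0354] F [ 0.2 -4.  -3.2] fwd 4.0
axes [1.    0.03  0.001]
```

View pics/l12.png

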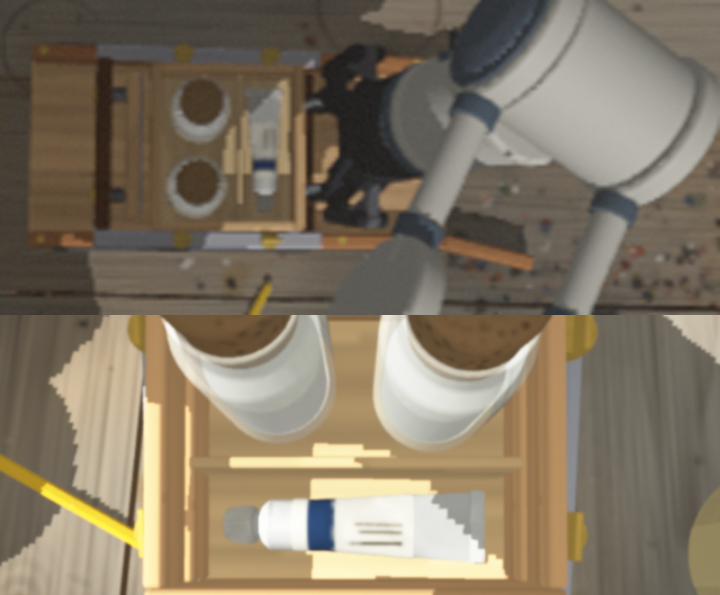

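Emit:
{"op": "step_arm", "data": {
  "commands": [
    [0.0002,0,-0.001,0,0,0,0.4],
    [0.0005,0,-0.0019,0,0,0,0.4],
    [0.0007,0,-0.0029,0,0,0,0.4],
    [0.001,0,-0.0039,0,0,0,0.4],
    [0.0012,0,-0.0049,0,0,0,0.4],
    [0.0015,0,-0.0058,0,0,0,0.4],
    [0.0017,0,-0.0068,0,0,0,0.4],
    [0.0019,0,-0.0078,0,0,0,0.4]
  ]
}}

```text
time_s: 13.38
eef_pos: [0.4594, -0.0326, 0.0367]
tool_rot: [1.494, 1.539, -0.954]
wrist_force: [-0.4, -6.3, -4.2]
width: 0.0595
```

```bash
python3 look.py 13
```

```text
13.375 [ 0.4594 -0.0326  0.0367] F [-0.4 -6.3 -4.2] fwd 6.3
axes [1.    0.03  0.001]
```

View pics/l13.png

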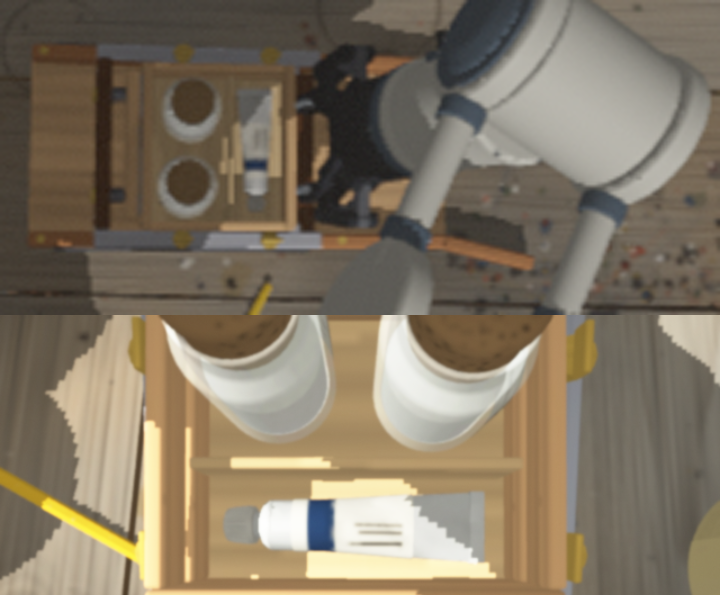

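The crate front is right at the bar, at 6 N. From here I'll go in 1 mm rows and short calls, watching the force.

Emit:
{"op": "step_arm", "data": {
  "commands": [
    [0.0002,0,-0.001,0,0,0,0.4],
    [0.0005,0,-0.0019,0,0,0,0.4],
    [0.0007,0,-0.0029,0,0,0,0.4]
  ]
}}

```text
time_s: 13.85
eef_pos: [0.4592, -0.03, 0.0371]
tool_rot: [1.494, 1.538, -0.955]
wrist_force: [-0.9, -7.5, -4.7]
width: 0.0593
```

Emit:
{"op": "step_arm", "data": {
  "commands": [
    [0.0002,0,-0.001,0,0,0,0.4],
    [0.0005,0,-0.0019,0,0,0,0.4]
  ]
}}

```text
time_s: 14.1
eef_pos: [0.4591, -0.0282, 0.0373]
tool_rot: [1.494, 1.538, -0.956]
wrist_force: [-0.6, -8.4, -5.0]
width: 0.0597
```

Emit:
{"op": "step_arm", "data": {
  "commands": [
    [0.0002,0,-0.001,0,0,0,0.4],
    [0.0005,0,-0.0019,0,0,0,0.4]
  ]
}}

```text
time_s: 14.35
eef_pos: [0.459, -0.0265, 0.0375]
tool_rot: [1.493, 1.538, -0.956]
wrist_force: [-0.1, -8.7, -5.4]
width: 0.0599
```

```bash
python3 look.py 14
python3 - <<'E'
from h import *
import cv2
d=dict(np.load("top14.npz"));cv2.imwrite("pics/z14.png",cv2.resize(d["pixels"][150:235,260:350,::-1],None,fx=7,fy=7,interpolation=cv2.INTER_CUBIC))
E
```

```text
14.35 [ 0.459  -0.0265  0.0375] F [-0.1 -8.7 -5.4] fwd 8.7
axes [ 1.     0.029 -0.   ]
```

View pics/z14.png

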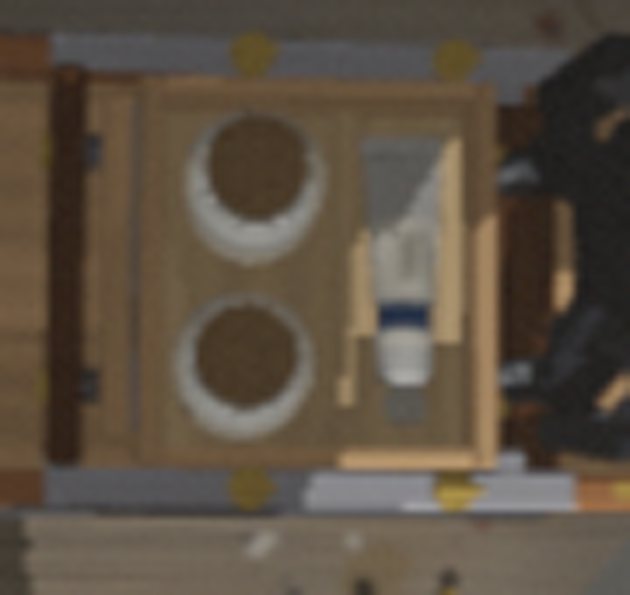

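Emit:
{"op": "step_arm", "data": {
  "commands": [
    [0.0002,0,-0.001,0,0,0,0.4],
    [0.0002,0,-0.001,0,0,0,0.4]
  ]
}}

```text
time_s: 14.7
eef_pos: [0.4589, -0.0256, 0.0377]
tool_rot: [1.493, 1.538, -0.956]
wrist_force: [-0.3, -8.1, -6.6]
width: 0.0599
```

Emit:
{"op": "step_arm", "data": {
  "commands": [
    [0.0002,0,-0.001,0,0,0,0.4],
    [0.0002,0,-0.001,0,0,0,0.4]
  ]
}}

```text
time_s: 14.95
eef_pos: [0.4589, -0.0247, 0.0379]
tool_rot: [1.493, 1.538, -0.957]
wrist_force: [-1.5, -8.7, -6.3]
width: 0.0597
```

Emit:
{"op": "step_arm", "data": {
  "commands": [
    [0.0002,0,-0.001,0,0,0,0.4],
    [0.0002,0,-0.001,0,0,0,0.4]
  ]
}}

```text
time_s: 15.2
eef_pos: [0.4589, -0.0245, 0.0379]
tool_rot: [1.492, 1.536, -0.958]
wrist_force: [-1.6, -12.8, -6.3]
width: 0.06
```

Emit:
{"op": "step_arm", "data": {
  "commands": [
    [0.0002,0,-0.001,0,0,0,0.4],
    [0.0002,0,-0.001,0,0,0,0.4]
  ]
}}

```text
time_s: 15.45
eef_pos: [0.4588, -0.0244, 0.0378]
tool_rot: [1.492, 1.535, -0.96]
wrist_force: [-0.5, -16.4, -7.5]
width: 0.0596
```

That's the stop: the tool holds still while the force climbs to 16 N. I'll ease back 2 mm, draw the tips down about 5 mm, and look.

Emit:
{"op": "step_arm", "data": {
  "commands": [
    [-0.0005,0,0.002,0,0,0,0.4],
    [0.0015,0,0.0025,0,0,0,0.4],
    [0.0034,0,0.003,0,0,0,0.4],
    [0.0044,0,0.0033,0,0,0,0.4]
  ]
}}

```text
time_s: 15.95
eef_pos: [0.4588, -0.0237, 0.0328]
tool_rot: [1.493, 1.538, -0.957]
wrist_force: [-0.2, -8.7, -5.4]
width: 0.06
```

```bash
python3 look.py 15
python3 - <<'E'
from h import *
for k in (14,15):
  d=dict(np.load(f"top{k}.npz"));P=cloud(d);x,y,z=P[...,0],P[...,1],P[...,2]; h=z-(y+.157)*.1944
  # rear wall rim and front wall rim heights above board
  for a,b in ((-.035,-.0),(.075,.115)):
    m=(x>.42)&(x<.50)&(y>a)&(y<b)&(h>.03)&(h<.075); print(k,a,np.percentile(h[m],[20,50,80]).round(4) if m.any() else None,m.sum())
E
```

```text
15.95 [ 0.4588 -0.0237  0.0328] F [-0.2 -8.7 -5.4] fwd 8.7
axes [ 1.     0.029 -0.   ]
14 -0.035 [0.0404 0.0527 0.0551] 184
14 0.075 [0.0351 0.0389 0.0459] 365
15 -0.035 [0.0416 0.0464 0.0483] 189
15 0.075 [0.0348 0.0384 0.0463] 371
```

View pics/l15.png

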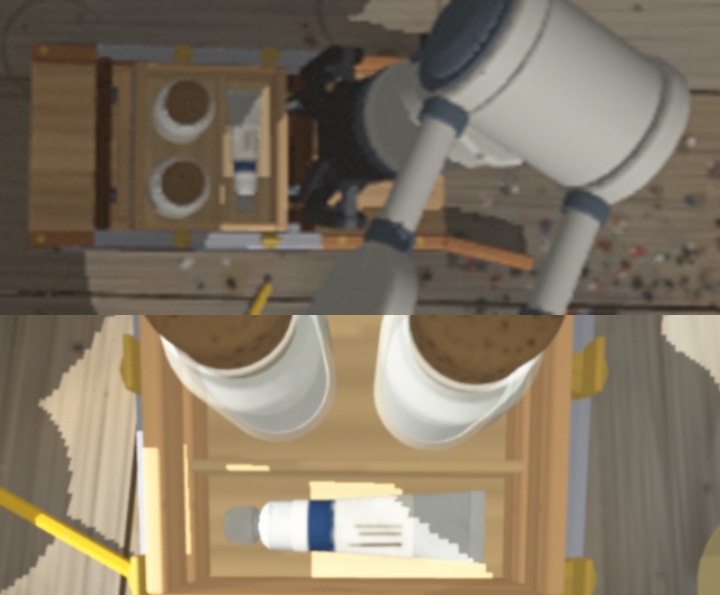

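The rear rim has dropped about 7 mm, to near 46 mm above the board. Now I'll back off smartly along the slope, then lift clear.

Emit:
{"op": "step_arm", "data": {
  "commands": [
    [-0.0097,0,0.039,0,0,0,0.4],
    [-0.017,0,0.068,0,0,0,0.4],
    [-0.06,0,0.085,0,0,0,0.4],
    [-0.12,0,0.1,0,0,0,0.4],
    [-0.12,0,0.1,0,0,0,0.4]
  ]
}}

```text
time_s: 16.68
eef_pos: [0.4658, -0.1661, 0.1055]
tool_rot: [1.496, 1.531, -0.949]
wrist_force: [0.9, 0.1, -0.3]
width: 0.0599
```

```bash
python3 look.py 16
python3 - <<'E'
from h import *
import cv2
from rig import get_image
s=get_image("scene");cv2.imwrite("pics/s16.png",cv2.resize(s["pixels"][140:260,200:400,::-1],None,fx=4,fy=4,interpolation=cv2.INTER_CUBIC))
d=dict(np.load("top16.npz"));cv2.imwrite("pics/z16.png",cv2.resize(d["pixels"][150:235,260:370,::-1],None,fx=7,fy=7,interpolation=cv2.INTER_CUBIC))
P=cloud(d);x,y,z=P[...,0],P[...,1],P[...,2]; h=z-(y+.157)*.1944
for u in range(278,345,2): print(u,[(int(1e3*np.median(y[v-2:v+3,u])),int(1e3*np.median(h[v-2:v+3,u]))) for v in (166,190,214)])
E
```

```text
16.675 [ 0.4658 -0.1661  0.1055] F [ 0.9  0.1 -0.3] fwd -0.1
axes [1.    0.028 0.009]
278 [(100, 36), (98, 34), (101, 1)]
280 [(96, 35), (94, 36), (96, 5)]
282 [(90, 45), (88, 47), (86, 47)]
284 [(85, 46), (83, 47), (82, 45)]
286 [(85, 7), (83, 6), (77, 45)]
288 [(80, 8), (79, 7), (73, 45)]
290 [(76, 6), (74, 6), (68, 46)]
292 [(70, 11), (69, 5), (63, 45)]
294 [(63, 39), (64, 6), (59, 45)]
296 [(57, 52), (59, 8), (54, 44)]
298 [(52, 57), (55, 7), (50, 45)]
300 [(47, 58), (50, 6), (45, 47)]
302 [(43, 54), (45, 6), (41, 44)]
304 [(40, 39), (40, 5), (36, 43)]
306 [(36, 15), (35, 6), (32, 44)]
308 [(32, 16), (31, 5), (27, 45)]
310 [(26, 31), (25, 31), (22, 43)]
312 [(22, 17), (21, 8), (18, 45)]
314 [(17, 19), (16, 16), (13, 44)]
316 [(12, 18), (11, 20), (8, 45)]
318 [(7, 17), (6, 24), (4, 44)]
320 [(2, 21), (1, 22), (0, 43)]
322 [(-1, 24), (-3, 20), (-4, 45)]
324 [(-6, 22), (-7, 5), (-9, 42)]
326 [(-11, 25), (-12, 5), (-13, 7)]
328 [(-16, 34), (-17, 35), (-19, 35)]
330 [(-21, 46), (-22, 45), (-23, 46)]
332 [(-26, 44), (-27, 43), (-28, 45)]
334 [(-31, 7), (-32, 5), (-33, 7)]
336 [(-36, 4), (-37, 3), (-38, 6)]
338 [(-41, 1), (-42, 3), (-43, 1)]
340 [(-46, 0), (-47, 0), (-48, 0)]
342 [(-51, 0), (-52, 0), (-53, 0)]
344 [(-56, -1), (-57, -2), (-58, 0)]
```

View pics/z16.png

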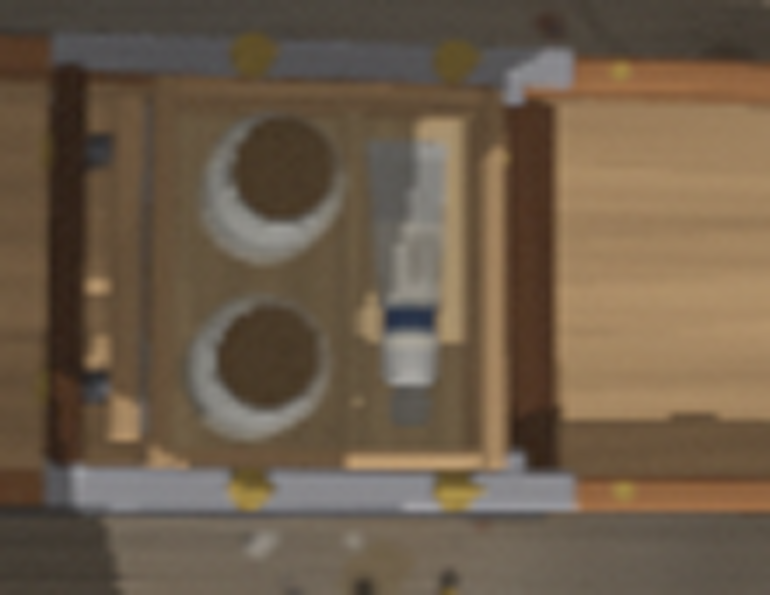

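View pics/s16.png

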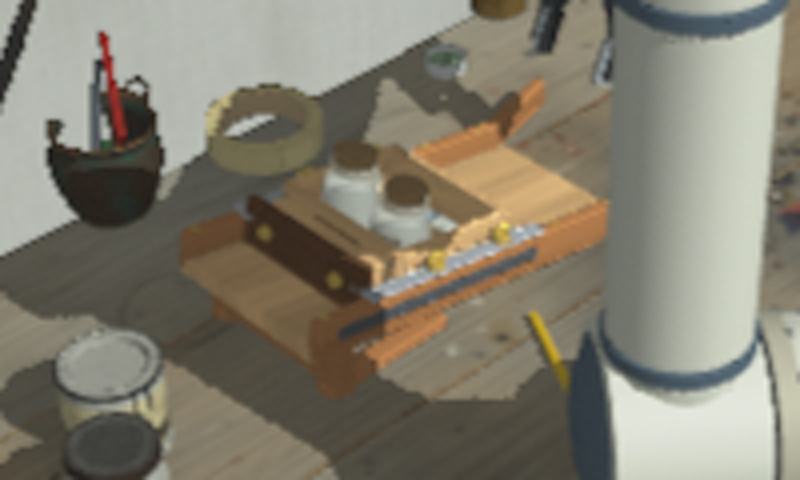

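View pics/l16.png

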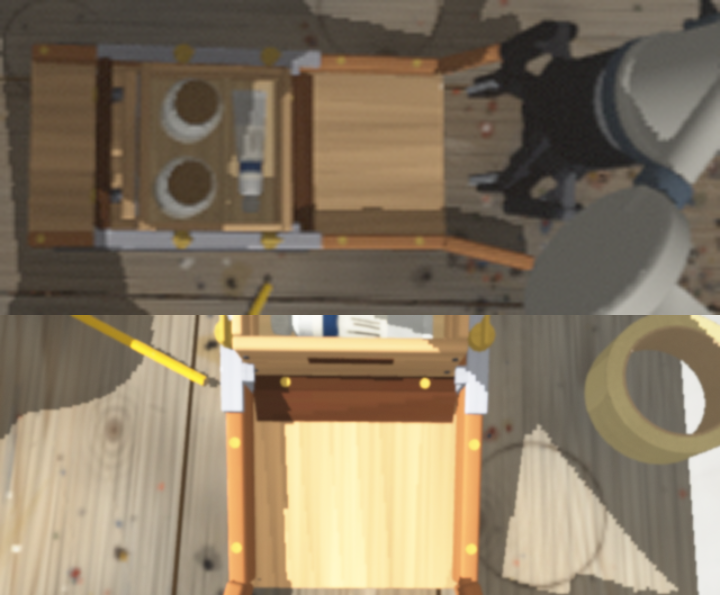

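The crate is seated. Its rim is 44–47 mm above the board front to rear (46 mm is flat), the rear wall sits right behind the fully visible cleat, both jars are standing, and the gripper is clear with about zero force. Handing in.

```bash
python3 -c "
from rig import manip
print(manip.finish_job()); s=manip.get_state(); print(s['time_s'],s['wrist_force'])"
```

```text
the job is handed in; nothing more can be done
None
the job is handed in; nothing more can be done
```

The crate is seated in its stand, and I handed the job in at about 17 s. I pushed it with two spread fingertips through the ears, up the ramp and over the cleat. It went on against the sprung bar until the bar's stop showed as force rising without movement. I then eased back 2 mm, drew the tips down 5 mm and backed off quickly.

**Final checks, taken after backing off:**
- **Seating:** the crate rim is 44–47 mm above the board at the front, rear and one side, so it lies flat. The rear edge is at y ≈ -0.019 and the cleat's back at about -0.020, so it sits right behind the cleat with the front against the bar.
- **Contents and surroundings:** both jars are standing and the tube is still lying in the crate. I touched nothing else on the table.
- **Force:** the highest push I read was about 18 N, against the 25 N limit. Readings came only at the end of each call, so a brief higher peak could have gone unseen. After backing off, the wrist force read about zero.

**Not confirmed:** I could not read the bar's travel clearly in the images, so I judged it by feel. One reading that stood out was 8 N sideways as the right ear guided the crate in. It went away after I shifted the tips 4 mm.

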